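# Pack the bearing and shut its dust-tight case

### The job

Put the loose red-sealed bearing flat and fully home in the empty round pocket of the orange case and let go of it. Then, from behind, push the case's open lid past upright, without throwing it, and let go so that its own weight swings it shut onto the seal; last, press the front of the lid gently down until the snap catch holds it shut by itself. Handle bearing and case gently (no hard pushing) and leave the grease tin, spray can and the two screwdrivers where they are.

Things in the scene. Friction and masses are not known exactly. Their poses are not given: they have to be found in the camera images.
- case: Orange hard case, fixed; origin under its centre; x from catch (front) to hinge (back), y along its length, z up. 130 (x) x 210 (y) mm, rim 52 mm high, about 80 mm when shut. Foam tray 8 mm below the rim: a 48 mm bearing lies in it at x -12, y +74, a 30 mm one at x +14, y +21 (2 to 6 mm proud), and one round pocket is empty. A rubber seal strip inside the front wall stands 61 mm high.
- pocket (a point): centre of the empty pocket's mouth, level with the tray top (44 mm above the bench). The pocket is 49.5 mm wide with a 0.5 mm chamfer and 8 mm deep; fully home, the bearing stands 6 mm proud of the tray.
- bearing_center (a point): centre of the loose ball bearing (48 mm across, 14 mm thick, 0.11 kg, red seal) that lies flat on the bench, half-way up its thickness; z is its axis
- case_lid (a joint): lid angle, rad: 1.571 upright, 1.75 open stop, leaning back; shut and held somewhere from 0.00 to 0.065. Damped, rubbing hinge; the lid (0.3 to 0.52 kg) starts to fall by itself somewhere from 1.3 to 0.9, takes 1 to 4 s and rests ajar at 0.04 to 0.10. From there 12 to 22 N down near the front edge snaps the catch; just below that the lid is on a hard stop.
- lid_press (a point): point on the outer face of the lid (its top when shut, its back when open), 20 mm from the free edge, mid-length. The outer face is a flat plate 130 x 210 mm; z of this point points out of that face and x towards the hinge. 24 mm of lid (foam-filled) lie behind the point; 77 to 83 mm above the bench when shut.
- lid_hinge (a point): middle of the hinge pin, 53 mm above the bench; axis along the case's y. The lid reaches 134 mm from it.
- case_catch (a joint): spring catch, a 30 mm wide steel hook at the middle of the front wall, up to 15 mm in front of it and 67 to 74 mm up: its plate is screwed on through slots at a height that differs by up to 7 mm from case to case. Angle, rad: 0 at rest, about 0.06 while the lid's bar passes, then it snaps back to 0.
- grease_tin: grease tin, 65 mm across, 32 mm high, white lid; origin under its centre. Leave alone.
- spray_can: green spray can, 68 mm across, 233 mm high; origin under its centre. Leave alone.
- yellow_driver: yellow-handled screwdriver, 169 mm long, lying flat; origin under the middle. Leave alone.
- screwdriver: red-handled screwdriver, 194 mm long, lying flat; origin under the middle. Leave alone.
- strike_bar_mid (a point): middle of the thin steel strike bar (3 mm thick, 26 mm long) on the lid's front edge, which the catch hooks over; 139 mm from the hinge
- hook (a point): point on the flat underside of the catch's hook; its z axis points up along the catch. Held shut, the bar's middle lies about 1 to 3 mm below this point; ajar, it is 2 mm or more above it.

How it is judged (in metres and radians):
On the way, in this order (a step that is already met when the one before it is completed fails the run):
1. with the lid still open, the bearing is fully home and flat in the empty pocket, and released (horizontal distance between bearing_center and pocket below 0.004 m and z of bearing_center in the frame of pocket below 0.0015 m and angle between bearing_center's own z axis and vertical below 0.06 rad and contact force between the fingers and bearing below 0.3 N and value of joint case_lid above 1.3 rad), for 0.2 s.
2. the lid, past upright, swings down by its own weight with nothing of the robot touching the case (value of joint case_lid between 0.15 and 0.85 rad and velocity of joint case_lid below -0.2 rad/s and contact force between each of the fingers, the arm and case below 0.3 N), for 0.06 s.
3. the lid is pressed down and the catch has snapped over its bar (z of strike_bar_mid in the frame of hook below -0.0005 m and value of joint case_catch below 0.04 rad), for 0.2 s.
At the end, for the whole second after the job is handed in: The strike bar on the lid lies under the catch's hook (at least 0.5 mm below its underside), the catch is back within 0.04 rad of its rest, and nothing presses on the case; the bearing lies in the pocket, centred within 4 mm, home within 2.5 mm and flat within 0.06 rad (all of step 3 and horizontal distance between bearing_center and pocket below 0.004 m and z of bearing_center in the frame of pocket below 0.0015 m and angle between bearing_center's own z axis and vertical below 0.06 rad and contact force between each of the fingers, the arm and case below 0.3 N); the robot touches nothing.
It fails at once if the robot pushes on the case or its lid with more than 30 N (contact force between any of the fingers, the arm and case above 30 N).
It fails at once if the bearing is forced against the case with more than 60 N (contact force between bearing and case above 60 N).
It fails at once if the lid is thrown shut (faster than 3 rad/s) (velocity of joint case_lid below -3 rad/s).
It fails at once if a bystander is moved by more than 25 mm (distance of any of grease_tin, spray_can, yellow_driver, screwdriver from where it was at the start of the episode above 0.025 m).
It also fails if it takes over 72 s, if anything falls off the work surface, if the arm or the gripper's body presses on something with over 40 N, if the wrist force passes 120 N, or if a joint passes its speed limit or range.

### The arm

A 6-joint arm with a two-finger parallel gripper is mounted at the origin on a cart in front of the work surface, level with it; the furniture and walls round the work are solid. World frame = base frame: x ahead of the robot, y to its left, z up, the work surface at z = 0. Lengths are in mm, angles in degrees, forces in N, time in s.
With the tool pointing down it reaches from about 350 to 850 mm from the base axis. Payload 8.1 kg.
Tool frame: the origin (TCP) lies between the finger pads; the fingertips stand 25 mm ahead of it and the grasp point (between the pads) lies 6 mm ahead of it (r.tcp_to_tips is the distance from the TCP to the fingertips, in mm); z points along the fingers, y is the line along which they close (so a half turn about z gives the same grasp; the last joint's range is limited). The gripper opens to 85 mm and grips with 20 to 120 N. Pads are 22 mm wide; open, the fingers measure 114 mm over their backs; the gripper's body (76 mm by 85 mm) begins 54 mm behind the grasp point. The pads swing forward as they close: fully open they stand 13 mm farther back than shut.
Start: joints at [-72.789, 7.471, 85.268, -0, 87.261, -4.893], TCP at [225.8, -555.895, 256.292] pointing down, gripper open.
Joint ranges: [-169.43, 169.43], [-51.17, 129.36], [1.28, 143.12], [-76.62, 256.62], [0, 156.53], [-152.29, 152.29]. Speed limits (degrees/s): [136.94, 136.94, 159.86, 180, 180, 180].

### API

Orientations are given as [roll, pitch, yaw] about the fixed x, y, z axes, in that order (R = Rz(yaw) Ry(pitch) Rx(roll)).
In Python, from bench import r gives the robot as it stands.
- The arm moves only by the tool apply_moves, never from a script. Its arguments are lists of equal length, an entry for each row: "angular": the turn, a rotation vector about the world's x, y, z in units of 8 degrees (1.0 is 8 degrees), a list of three; "travel": the shift along the world's x, y, z in units of 40 mm (1.0 is 40 mm), a list of three; "jaw": the opening, from 0 (shut) to 1 (fully open). A call has 1 to 20 rows; each row shifts and turns the commanded pose from where the row before left it; what a row does not reach is not made up. A row lasts 1/8 s, in which the tool goes at most 62.5 mm and 10.7 degrees, less where a joint would pass 70% of its speed; a pose out of reach is approached as far as the arm can. A call is refused whole if a number of a shift passes 1 or a number of a turn 1, either way. A call with a gripper value outside its range is refused whole. The fingers move at their own pace and stop on an object; "force" is the grip in N (left out, the last holds). Time passes only in rows, so rows that do not move let the fingers close. It gives the time, the measured TCP pose, the force, the opening and the grip force at its end, in the units of the state.
- r.sense(): the state, without advancing time (a new reading comes with each control period).
- r.snapshot(name): name is "side" or "top"; returns a dict with "color" (420x560x3 uint8, red, green, blue), "fx", "fy", "cx", "cy" (pixels), "R" (3x3) and "t" (3): a world point X has camera coordinates R X + t. Camera axes: x right, y down, z forward; pixel columns grow to the right and rows downward; lengths in mm; the calibration is good to about 2 mm. A picture is of the moment at which its call begins. There is no depth.
- r.hand_in(): hands the job in; it is judged then, once.
The state is a dict: "time": time; "joint_pos": joint angles; "qd": joint speeds; "joint_efforts": joint torques, N m; "tool_pos": TCP position; "tcp_rot": TCP orientation; "ft_force": force on the tool from outside, world axes, zero at the start; "wrist_torque": the same for the moment, N m; "finger_gap": finger opening in mm; "grip_force": force on a finger pad.
Only numpy, scipy, OpenCV 4.12 (cv2) and the standard library are available. Lean on these libraries where they do the work, as an engineer would, in place of code of your own. Each camera call takes 0.05 s, during which the arm holds its last target. There are 200 camera calls.

## Working session

There is one attempt and no reset: what is moved stays moved. The work goes in short steps, Python scripts to look and compute and a tool call to move; the robot and the scene stay as the last step left them, time stands still between calls to the robot, and variables do not carry over. Pictures are saved under pics/ and viewed, at most 10 in all, crops included, and the job is handed in when it is done.

Besides the shell and the picture viewer there is one more tool, called after ">>>" as name(argument=value, ...) on one line, values as JSON. apply_moves: Moves the arm, as the interface text tells. Its arguments: {"type":"object","properties":{"angular":{"type":"array"},"travel":{"type":"array"},"jaw":{"type":"array"},"force":{"type":"number"}},"required":["angular","travel","jaw"]}

```bash
mkdir -p pics
cat > h.py <<'E'
import numpy as np, cv2
from bench import r
def snap(n,f=None):
    s=r.snapshot(n)
    if f: cv2.imwrite('pics/'+f,s['color'][:,:,::-1])
    return s
def ray(s,u,v):
    R=np.array(s['R']);t=np.array(s['t'])
    d=R.T@np.array([(u-s['cx'])/s['fx'],(v-s['cy'])/s['fy'],1]);return -R.T@t,d
def onz(s,u,v,z):
    c,d=ray(s,u,v);return c+d*(z-c[2])/d[2]
def proj(s,X):
    p=np.array(s['R'])@np.array(X,float)+np.array(s['t']);return np.array([s['fx']*p[0]/p[2]+s['cx'],s['fy']*p[1]/p[2]+s['cy']])
E
python3 - <<'E'
from h import *
a=snap('side','s1.png');b=snap('top','t1.png')
for s in(a,b): print(ray(s,280,210), s['fx'])
print(r.sense())
E
```

```text
(array([ 775.04652454, -782.21278291, 1537.5650157 ]), array([-0.14559976,  0.47987271, -0.86537593])) 439.5829029602711
(array([ 364.09316229,   50.94176614, 1308.72674023]), array([ 0.15733262,  0.01330013, -0.98745817])) 407.2462672630774
{'time': 0.1, 'joint_pos': array([-7.27884725e+01,  7.51245667e+00,  8.53216927e+01,  1.05490901e-03,
        8.72610574e+01, -4.89301121e+00]), 'qd': array([-0.04154135, -0.03685467, -0.11494319, -0.06879305,  0.02318299,
        0.02224351]), 'joint_efforts': array([ 1.56192738e-03, -5.70953679e+01, -5.01941550e+01, -1.06516322e-04,
        8.19655659e-03, -5.39613939e-05]), 'tool_pos': array([ 225.67493181, -555.46659752,  255.3447305 ]), 'tcp_rot': array([-1.79905230e+02, -9.17047082e-03,  2.21044799e+01]), 'ft_force': array([-0.64296978, -0.31605029,  0.23124964]), 'wrist_torque': array([0.01487912, 0.03597547, 0.03531266]), 'grip_force': 0.0, 'finger_gap': 85.51123621724425}
```

View pics/s1.png

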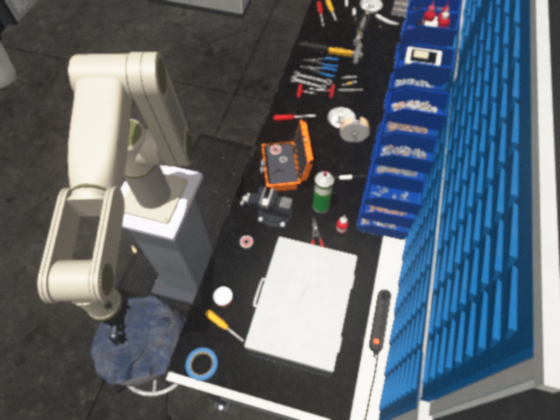

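View pics/t1.png

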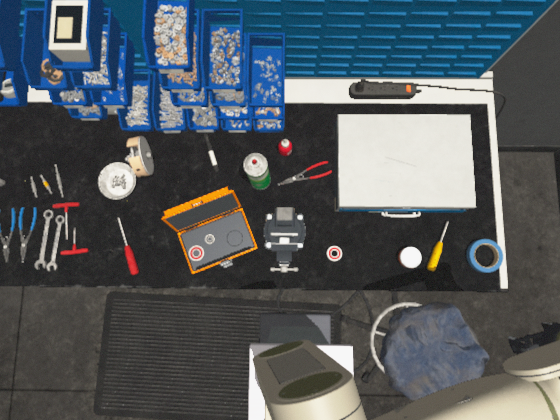

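The side view shows the case at about (285,160) with its lid open towards the spray can at (322,195). The loose bearing is at (246,242) and the vise at (270,207). In the top view the case is at about (215,238), the empty pocket at (235,239), the loose bearing at (334,254), the vise at (284,230), the can at (257,168), and the red driver at (127,245).

Run:
```python
from h import *
a=snap('side');b=snap('top')
c1=cv2.resize(b['color'][175:285,150:350],None,fx=4,fy=4,interpolation=cv2.INTER_CUBIC)[:,:,::-1]
c2=cv2.resize(a['color'][110:255,225:345],None,fx=4,fy=4,interpolation=cv2.INTER_CUBIC)[:,:,::-1]
cv2.imwrite('pics/c1.png',c1);cv2.imwrite('pics/c2.png',c2)
# red seal
for s,roi,z in((b,(235,270,320,350),14),(a,(230,255,235,258),14)):
    y0,y1,x0,x1=roi;im=s['color'].astype(int)
    for nm,m in(('red',(im[...,0]-im[...,1]>50)),('nonblack',im.max(2)>90)):
        k=np.zeros(m.shape,np.uint8);k[y0:y1,x0:x1]=m[y0:y1,x0:x1]
        n,l,st,ce=cv2.connectedComponentsWithStats(k)
        i=1+np.argmax(st[1:,4]);ys,xs=np.nonzero(l==i);u,v=(xs.min()+xs.max())/2,(ys.min()+ys.max())/2
        print(nm,st[i],ce[i],onz(s,*ce[i],z),onz(s,u,v,z))
for n,u,v,z in(('tin',411,257,32),('can',257,162,233)): print(n,onz(b,u,v,z))
```

```text
red [329 248  12  11  55] [333.90909091 253.09090909] [ 433.90419028 -103.40501918   14.        ] [ 434.20859599 -105.27221341   14.        ]
nonblack [326 245  17  17 195] [333.95897436 253.07179487] [ 433.96589573 -103.56302533   14.        ] [ 434.19315403 -103.69485704   14.        ]
red [242 237  10   9  50] [246.2  240.98] [ 430.59306956 -104.21764339   14.        ] [ 431.73185832 -103.99504795   14.        ]
nonblack [239 235  15  14 164] [245.97560976 241.26219512] [ 430.13214223 -105.59206406   14.        ] [ 430.53513143 -106.53338031   14.        ]
tin [ 423.18891393 -339.96574177   32.        ]
can [667.58369021 129.54205286 233.        ]
```

View pics/c1.png

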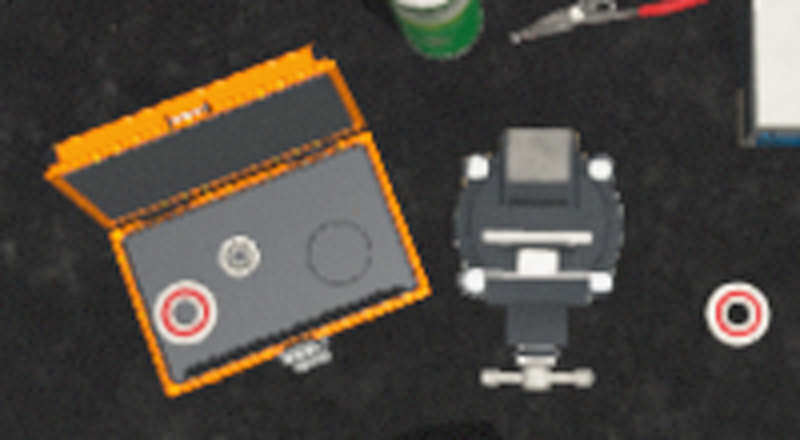

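View pics/c2.png

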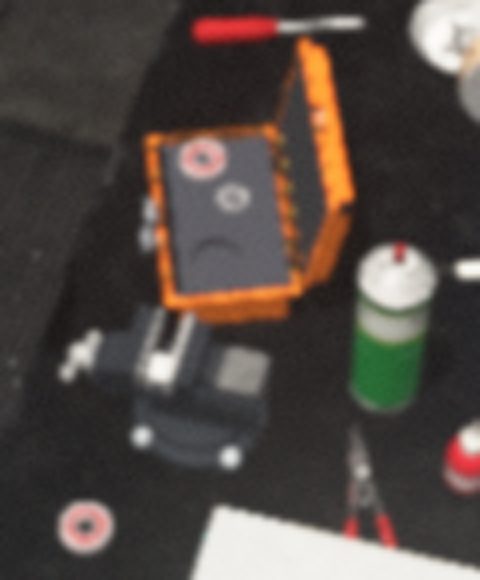

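The crops resolve the rim corners (429,291), (172,394), (115,235) and (370,137). The pocket ring is at (339,252), the seated bearings at (186,312) and (239,256), and the catch at about (306,355).

Run:
```python
from h import *
b=snap('top');a=snap('side')
T=lambda x,y,z: onz(b,150+(x+.5)/4-.5,175+(y+.5)/4-.5,z)
S=lambda x,y,z: onz(a,225+(x+.5)/4-.5,110+(y+.5)/4-.5,z)
P={'FR':(429,291,52),'FL':(172,394,52),'BL':(115,235,52),'BR':(370,137,52),'b48':(186,312,48),'b30':(239,256,48),'pk':(339,252,44),'catch':(306,355,70)}
W={k:T(*v) for k,v in P.items()}
for k in W: print(k,W[k].round(1))
loc={'FR':(-65,-105),'FL':(-65,105),'BL':(65,105),'BR':(65,-105),'b48':(-12,74),'b30':(14,21)}
A=np.array([loc[k] for k in loc],float);B=np.array([W[k][:2] for k in loc])
ca,cb=A.mean(0),B.mean(0);U,s,V=np.linalg.svd((A-ca).T@(B-cb));Rm=(U@V).T
t=cb-Rm@ca;print('yaw',np.degrees(np.arctan2(Rm[1,0],Rm[0,0])),t,'res',(B-(A@Rm.T+t)).round(1).tolist())
print('pocket local',Rm.T@(W['pk'][:2]-t),'catch local',Rm.T@(W['catch'][:2]-t))
print('side b48',S(203,158,48),'b30',S(233,198,48),'pk',S(213,250,44))
# pins of lid top corners
hz=53;
for k,(x,y) in {'lidTopR':(313,48),'lidTopL':(50,158),'lidTR2':(335,65),'lidTL2':(50,175)}.items():
    p=T(x,y,53+130); print(k,p.round(1),(Rm.T@(p[:2]-t)).round(1))
print('can base side',onz(a,225+387/4,110+395/4,0),'can top side',onz(a,225+398/4,110+270/4,233))
print('vise ', T(460,220,60),T(620,220,60),T(480,378,60),T(540,128,60))
```

```text
FR [447.1 138.   52. ]
FL [366.6 333.1  52. ]
BL [488.2 382.9  52. ]
BR [566.9 186.5  52. ]
b48 [429.3 325.9  48. ]
b30 [473.1 286.5  48. ]
pk [477.3 209.3  44. ]
catch [396.7 228.8  70. ]
yaw 22.044236088538426 [467.49129979 260.68757675] res [[0.4, -1.0], [-1.2, -0.5], [-0.2, 0.5], [-0.2, -1.3], [0.7, 1.2], [0.5, 1.1]]
pocket local [-10.25037153 -51.32642047] catch local [-77.54249804  -2.98945445]
side b48 [424.3494938  327.03424502  48.        ] b30 [469.26525452 284.63188823  48.        ] pk [466.32142699 217.86795341  44.        ]
lidTopR [609.2 214.3 183. ] [114.  -96.2]
lidTopL [529.  396.8 183. ] [108.1 103.1]
lidTR2 [597.1 198.4 183. ] [  96.7 -106.4]
lidTL2 [517.  396.1 183. ] [ 96.7 107. ]
can base side [677.86661911 120.66139166   0.        ] can top side [672.99623119 112.94772211 233.        ]
vise  [501.39216296 114.54046378  60.        ] [502.50060759  -8.6845788   60.        ] [381.03411243  97.4050752   60.        ] [573.79783469  53.49049668  60.        ]
```

Run:
```python
from h import *
print('tips',r.tcp_to_tips)
S=[snap('top') for _ in range(10)];b=S[0]
m=np.mean([s['color'].astype(float) for s in S],0)
g=m.mean(2)
# pocket: dark ring darkness-weighted
y0,y1,x0,x1=226,250,223,247
p=g[y0:y1,x0:x1];d=cv2.resize(np.clip(np.median(p)-p-4,0,None),None,fx=4,fy=4,interpolation=cv2.INTER_CUBIC)
def xf(u,v): return x0+(u+.5)/4-.5,y0+(v+.5)/4-.5
from scipy.optimize import least_squares
ys,xs=np.nonzero(d>0.35*d.max());u,v=xf(xs,ys)
k=(np.hypot(u-234.6,v-237.8)<11)&(np.hypot(u-234.6,v-237.8)>5);u,v,w=u[k],v[k],d[ys,xs][k]
f=least_squares(lambda q:(np.hypot(u-q[0],v-q[1])-q[2])*np.sqrt(w),[234.6,237.8,8],loss='soft_l1').x
print('pocket',f,onz(b,f[0],f[1],44))
cv2.imwrite('pics/pk.png',cv2.resize(m[222:254,219:251].astype(np.uint8),None,fx=12,fy=12)[:,:,::-1])
# bearings by red ring centroid
red=np.clip(m[...,0]-m[...,1]-25,0,None)
for n,(c,rw),z in(('b48',(196,253),48),('loose',(334,253),14)):
    q=red[rw-8:rw+9,c-8:c+9];Y,X=np.mgrid[rw-8:rw+9,c-8:c+9];u,v=(q*X).sum()/q.sum(),(q*Y).sum()/q.sum()
    print(n,u,v,onz(b,u,v,z))
```

```text
tips 25.0
pocket [234.6 237.8   8. ] [476.71460847 208.54878868  44.        ]
b48 195.4631536335956 253.03926641674147 [428.04559114 327.93476422  48.        ]
loose 333.8089424976604 252.94524279920972 [ 434.35962362 -103.09393602   14.        ]
```

View pics/pk.png

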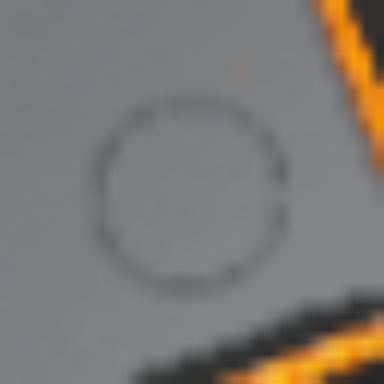

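>>> apply_moves(angular=[[0,0,0],[0,0,0],[0,0,0],[0,0,0],[0,0,0],[0,0,0],[0,0,0],[0,0,0],[0,0,0],[0,0,0],[0,0,0],[0,0,0],[0,0,0],[0,0,0],[0,0,0],[0,0,0]], travel=[[0.43,0.94,-0.325],[0.43,0.94,-0.325],[0.43,0.94,-0.325],[0.43,0.94,-0.325],[0.43,0.94,-0.325],[0.43,0.94,-0.325],[0.43,0.94,-0.325],[0.43,0.94,-0.325],[0.43,0.94,-0.325],[0.43,0.94,-0.325],[0.43,0.94,-0.325],[0.43,0.94,-0.325],[0,0,-0.7],[0,0,-0.7],[0,0,0],[0,0,0]], jaw=[1,1,1,1,1,1,1,1,1,1,1,1,1,1,1,1], force=20)

```text
time: 2.8
tool_pos: [432.7, -105.0, 45.3]
tcp_rot: [180.0, -0.0, 22.1]
ft_force: [-0.4, -0.7, 0.7]
finger_gap: 85.2
grip_force: 0.0
```

Run:
```python
from h import *
s=r.sense();print(s['tool_pos'],s['tcp_rot'],s['joint_pos'],s['ft_force'])
S=[snap('top') for _ in range(6)];b=S[0]
g=np.mean([s['color'].astype(float) for s in S],0).mean(2)
q=cv2.GaussianBlur(cv2.resize(g[220:256,217:253],None,fx=8,fy=8,interpolation=cv2.INTER_CUBIC),(0,0),3)
c=np.array([(234.5-217+.5)*8-.5,(237.7-220+.5)*8-.5]);pts=[]
for th in np.arange(0,2*np.pi,.08):
    rr=np.arange(48,78,.5);x=c[0]+rr*np.cos(th);y=c[1]+rr*np.sin(th)
    k=cv2.remap(q.astype(np.float32),x.astype(np.float32)[None],y.astype(np.float32)[None],1)[0];i=k.argmin();pts.append((x[i],y[i]))
e=cv2.fitEllipse(np.array(pts,np.float32));u,v=217+(e[0][0]+.5)/8-.5,220+(e[0][1]+.5)/8-.5
print(e,u,v,onz(b,u,v,44))
```

```text
[ 432.74893696 -105.00851781   45.31465435] [ 1.79964151e+02 -3.92290830e-02  2.20916232e+01] [-2.02416848e+01 -4.08868252e+00  1.20477566e+02 -9.23916740e-05
  6.35579741e+01  4.76667454e+01] [-0.42296449 -0.68680504  0.67632857]
((142.03890991210938, 145.5796661376953), (122.68487548828125, 125.1181411743164), 40.02665710449219) 234.31736373901367 237.7599582672119 [476.83138437 209.43434107  44.        ]
```

>>> apply_moves(angular=[[0,0,0],[0,0,0],[0,0,0],[0,0,0],[0,0,0],[0,0,0],[0,0,0],[0,0,0]], travel=[[0,0,-0.38],[0,0,0],[0,0,0],[0,0,0],[0,0,0],[0,0,0],[0,0,0],[0,0,0]], jaw=[1,0.5,0.5,0.5,0.5,0.5,0.5,0.5], force=20)

```text
time: 4.1
tool_pos: [432.3, -104.7, 29.1]
tcp_rot: [180.0, -0.0, 22.1]
ft_force: [-0.6, 0.0, -0.3]
finger_gap: 46.1
grip_force: 20.6
```

>>> apply_moves(angular=[[0,0,0],[0,0,0],[0,0,0],[0,0,0]], travel=[[0,0,0],[0,0,0],[0,0,0],[0,0,0]], jaw=[0.5,0.5,0.5,0.5])

```text
time: 4.6
tool_pos: [432.2, -104.7, 29.1]
tcp_rot: [180.0, -0.0, 22.1]
ft_force: [1.1, 0.4, -0.5]
finger_gap: 45.7
grip_force: 20.6
```

>>> apply_moves(angular=[[0,0,0],[0,0,0],[0,0,0.9],[0,0,0.9],[0,0,0.9],[0,0,0.9],[0,0,0.9],[0,0,0.9],[0,0,0.9],[0,0,0.9],[0,0,0.9],[0,0,0.9],[0,0,0.9],[0,0,0.9],[0,0,0.45],[0,0,0],[0,0,0]], travel=[[0,0,0],[0,0,0],[0,0,0],[0,0,0],[0,0,0],[0,0,0],[0,0,0],[0,0,0],[0,0,0],[0,0,0],[0,0,0],[0,0,0],[0,0,0],[0,0,0],[0,0,0],[0,0,0],[0,0,0]], jaw=[0.9,0.9,0.9,0.9,0.9,0.9,0.9,0.9,0.9,0.9,0.9,0.9,0.9,0.9,0.9,0.9,0.9])

```text
time: 6.72
tool_pos: [432.2, -104.7, 29.1]
tcp_rot: [-180.0, 0.0, 112.0]
ft_force: [-0.5, 0.8, 0.7]
finger_gap: 77.1
grip_force: 0.0
```

>>> apply_moves(angular=[[0,0,0],[0,0,0],[0,0,0],[0,0,0],[0,0,0],[0,0,0],[0,0,0],[0,0,0]], travel=[[0,0,0],[0,0,0],[0,0,0],[0,0,0],[0,0,0],[0,0,0],[0,0,0],[0,0,0]], jaw=[0.5,0.5,0.5,0.5,0.5,0.5,0.5,0.5], force=30)

```text
time: 7.72
tool_pos: [432.3, -104.7, 29.5]
tcp_rot: [180.0, 0.0, 112.1]
ft_force: [-2.2, 0.1, 6.7]
finger_gap: 45.5
grip_force: 30.3
```

Run:
```python
from h import *
s=r.sense();print(s['tool_pos'],s['tcp_rot'],s['joint_pos'],s['ft_force'],s['finger_gap'])
a=snap('side')
cv2.imwrite('pics/c3.png',cv2.resize(a['color'][190:260,205:300],None,fx=8,fy=8,interpolation=cv2.INTER_CUBIC)[:,:,::-1])
p=s['tool_pos'];
for z in(0,14,29,80): print(z,(proj(a,[p[0],p[1],z])-[205,190])*8)
```

```text
[ 432.32909044 -104.72877816   29.46185733] [1.79994667e+02 3.35075261e-03 1.12090519e+02] [-2.02274066e+01 -2.40839315e+00  1.20835364e+02  1.26544186e-03
  6.15668299e+01 -4.23185287e+01] [-2.16049631  0.13393809  6.65857401] 45.47819148557948
0 [334.95797878 422.34578409]
14 [332.71441219 409.62168452]
29 [330.274687   395.78509673]
80 [321.69004409 347.09839787]
```

View pics/c3.png

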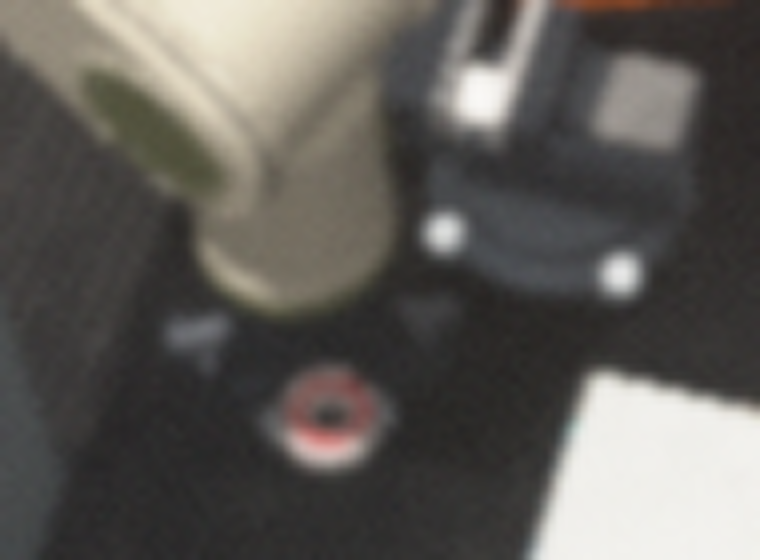

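The bearing is gripped and visible at crop (328,415), and the pads are low on it. I'll regrip 5 mm higher so the tips stay clear of the tray.

>>> apply_moves(angular=[[0,0,0],[0,0,0],[0,0,0],[0,0,0],[0,0,0],[0,0,0],[0,0,0],[0,0,0]], travel=[[0,0,0],[0,0,0],[0,0,0.125],[0,0,0],[0,0,0],[0,0,0],[0,0,0],[0,0,0]], jaw=[0.65,0.65,0.65,0.5,0.5,0.5,0.5,0.5], force=30)

```text
time: 8.78
tool_pos: [432.7, -104.8, 35.1]
tcp_rot: [180.0, 0.0, 112.1]
ft_force: [-2.9, 1.4, 9.8]
finger_gap: 43.8
grip_force: 29.2
```

>>> apply_moves(angular=[[0,0,0],[0,0,0],[0,0,0],[0,0,0],[0,0,0],[0,0,0]], travel=[[0,0,0.4],[0,0,0.8],[0,0,0.8],[0,0,0.8],[0,0,0.7],[0,0,0]], jaw=[0.5,0.5,0.5,0.5,0.5,0.5])

```text
time: 9.52
tool_pos: [433.9, -105.3, 177.4]
tcp_rot: [179.7, 0.2, 112.1]
ft_force: [-0.0, 0.3, -1.3]
finger_gap: 43.6
grip_force: 30.8
```

Run:
```python
from h import *
s=r.sense();print(s['tool_pos'],s['finger_gap'],s['ft_force'],s['grip_force'])
a=snap('side')
p=s['tool_pos'];c=proj(a,[p[0],p[1],p[2]-28]);print(c)
im=a['color'].astype(int);m=(im[...,0]-im[...,1]>40);k=np.zeros(m.shape,bool);i,j=int(c[1]),int(c[0]);k[i-10:i+11,j-10:j+11]=m[i-10:i+11,j-10:j+11]
ys,xs=np.nonzero(k);print(len(xs),xs.mean() if len(xs) else 0,ys.mean() if len(xs) else 0)
```

```text
[ 433.94848719 -105.33947052  177.40245398] 43.58842557865142 [-0.0462242   0.34708707 -1.29482128] 30.77342259866782
[244.03235583 224.80848102]
28 243.21428571428572 225.75
```

>>> apply_moves(angular=[[0,0,0],[0,0,0],[0,0,0],[0,0,0],[0,0,0],[0,0,0],[0,0,0],[0,0,0],[0,0,0],[0,0,0],[0,0,0],[0,0,0],[0,0,0],[0,0,0],[0,0,0]], travel=[[0,0,0.6],[0.114,0.87,0],[0.114,0.87,0],[0.114,0.87,0],[0.114,0.87,0],[0.114,0.87,0],[0.114,0.87,0],[0.114,0.87,0],[0.114,0.87,0],[0.114,0.87,0],[0,0,-0.8],[0,0,-0.8],[0,0,-0.6],[0,0,0],[0,0,0]], jaw=[0.5,0.5,0.5,0.5,0.5,0.5,0.5,0.5,0.5,0.5,0.5,0.5,0.5,0.5,0.5])

```text
time: 11.45
tool_pos: [473.2, 208.5, 110.3]
tcp_rot: [-180.0, -0.0, 112.1]
ft_force: [1.4, 0.2, -1.1]
finger_gap: 43.4
grip_force: 30.9
```

Run:
```python
from h import *
s=r.sense();print(s['tool_pos'],s['tcp_rot'],s['finger_gap'],s['ft_force'],s['grip_force'])
a=snap('side')
cv2.imwrite('pics/c4.png',cv2.resize(a['color'][110:200,235:325],None,fx=6,fy=6,interpolation=cv2.INTER_CUBIC)[:,:,::-1])
p=s['tool_pos'];print((proj(a,[p[0],p[1],p[2]-21])-[235,110])*6,(proj(a,[p[0],p[1],p[2]-35])-[235,110])*6,(proj(a,[474.9,208.1,44])-[235,110])*6)
```

```text
[473.21537422 208.46260192 110.30580746] [-1.79981000e+02 -3.90062217e-03  1.12097152e+02] 43.40860502130764 [ 1.35590507  0.2412037  -1.09282629] 30.929837887742906
[262.21500659 347.26192618] [262.51433421 359.34647299] [265.3867683  386.73974436]
```

View pics/c4.png

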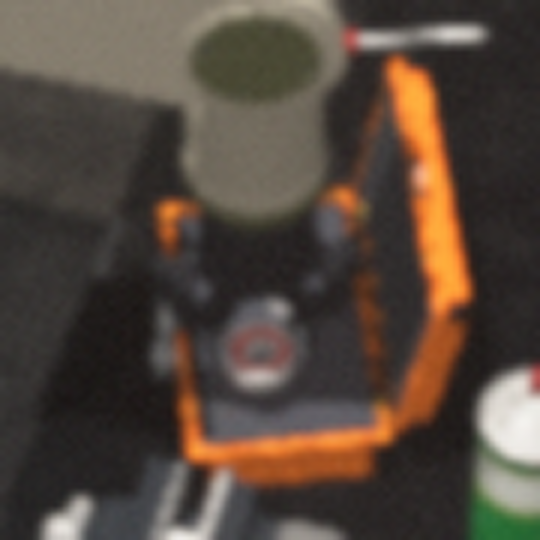

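>>> apply_moves(angular=[[0,0,0],[0,0,0],[0,0,0],[0,0,0],[0,0,0],[0,0,0]], travel=[[0.04,-0.01,0],[0,0,-0.3],[0,0,-0.3],[0,0,-0.1],[0,0,0],[0,0,0]], jaw=[0.5,0.5,0.5,0.5,0.5,0.5])

```text
time: 12.25
tool_pos: [475.0, 208.2, 82.3]
tcp_rot: [180.0, 0.0, 112.1]
ft_force: [0.5, -0.1, -0.6]
finger_gap: 43.6
grip_force: 30.9
```

>>> apply_moves(angular=[[0,0,0],[0,0,0],[0,0,0]], travel=[[0,0,-0.06],[0,0,-0.04],[0,0,0]], jaw=[0.5,0.5,0.5])

```text
time: 12.62
tool_pos: [475.0, 208.3, 78.2]
tcp_rot: [180.0, -0.0, 112.1]
ft_force: [0.7, 0.3, 0.2]
finger_gap: 43.8
grip_force: 31.1
```

>>> apply_moves(angular=[[0,0,0],[0,0,0]], travel=[[0,0,-0.04],[0,0,0]], jaw=[0.5,0.5])

```text
time: 12.88
tool_pos: [475.0, 208.6, 76.9]
tcp_rot: [180.0, -0.0, 112.1]
ft_force: [-1.8, 2.1, 2.8]
finger_gap: 43.6
grip_force: 31.4
```

>>> apply_moves(angular=[[0,0,0],[0,0,0]], travel=[[0,0,-0.04],[0,0,0]], jaw=[0.5,0.5])

```text
time: 13.12
tool_pos: [475.0, 209.0, 75.4]
tcp_rot: [179.9, -0.1, 112.1]
ft_force: [-2.1, 5.5, 5.0]
finger_gap: 43.6
grip_force: 31.4
```

>>> apply_moves(angular=[[0,0,0],[0,0,0]], travel=[[-0.01,0.03,0],[0,0,-0.02]], jaw=[0.5,0.5])

```text
time: 13.38
tool_pos: [474.4, 209.0, 73.8]
tcp_rot: [-180.0, 0.0, 112.1]
ft_force: [1.6, 0.2, -1.0]
finger_gap: 43.6
grip_force: 31.3
```

>>> apply_moves(angular=[[0,0,0],[0,0,0]], travel=[[0,0,-0.03],[0,0,0]], jaw=[0.5,0.5])

```text
time: 13.62
tool_pos: [474.3, 209.0, 72.5]
tcp_rot: [-180.0, 0.0, 112.1]
ft_force: [1.2, 0.1, -1.7]
finger_gap: 43.6
grip_force: 31.0
```

>>> apply_moves(angular=[[0,0,0],[0,0,0]], travel=[[0,0,-0.03],[0,0,0]], jaw=[0.5,0.5])

```text
time: 13.88
tool_pos: [474.4, 209.1, 71.6]
tcp_rot: [-180.0, 0.0, 112.1]
ft_force: [0.1, -1.8, 0.5]
finger_gap: 43.8
grip_force: 31.3
```

>>> apply_moves(angular=[[0,0,0],[0,0,0]], travel=[[0,0,-0.03],[0,0,0]], jaw=[0.5,0.5])

```text
time: 14.12
tool_pos: [474.5, 209.2, 71.2]
tcp_rot: [-180.0, 0.0, 112.1]
ft_force: [-3.4, -1.9, 8.2]
finger_gap: 43.6
grip_force: 33.0
```

>>> apply_moves(angular=[[0,0,0],[0,0,0],[0,0,0],[0,0,0],[0,0,0],[0,0,0],[0,0,0],[0,0,0]], travel=[[0,0,0.02],[0,0,0],[0,0,0],[0,0,0.4],[0,0,0.9],[0,0,0.9],[0,0,0.9],[0,0,0.9]], jaw=[0.65,0.65,0.65,0.65,0.65,0.65,0.65,0.65])

```text
time: 15.12
tool_pos: [474.5, 209.3, 233.8]
tcp_rot: [179.9, 0.0, 112.1]
ft_force: [-0.0, -1.6, 0.4]
finger_gap: 55.5
grip_force: 0.0
```

>>> apply_moves(angular=[[0,0,0],[0,0,0],[0,0,0],[0,0,0]], travel=[[0,-0.9,0.9],[0,-0.9,0.9],[0,-0.9,0.5],[0,-0.9,0]], jaw=[0,0,0,0])

```text
time: 15.62
tool_pos: [475.2, 64.3, 327.2]
tcp_rot: [179.7, 0.1, 112.1]
ft_force: [1.4, -0.6, 0.1]
finger_gap: -0.2
grip_force: 0.0
```

Run:
```python
from h import *
s=r.sense();print(s['tool_pos'],s['joint_pos'],s['finger_gap'])
a=snap('side');b=snap('top')
A=cv2.resize(a['color'][110:200,235:325],None,fx=6,fy=6,interpolation=cv2.INTER_CUBIC)
cv2.imwrite('pics/c5.png',A[:,:,::-1])
for s in(a,b):
    im=s['color'].astype(int)
    print([ (proj(s,p)) for p in([474.4,209,50],[428.6,325,48])])
    for c,z in(((474.4,209),50),((428.6,325),48)):
        q=proj(s,[*c,z]).round().astype(int);i,j=q[1],q[0]
        w=np.clip(im[...,0]-im[...,1]-30,0,None)[i-7:i+8,j-7:j+8];Y,X=np.mgrid[i-7:i+8,j-7:j+8]
        if w.sum(): print('red',(w>0).sum(),(w*X).sum()/w.sum(),(w*Y).sum()/w.sum(),onz(s,(w*X).sum()/w.sum(),(w*Y).sum()/w.sum(),z))
```

```text
[475.16948465  64.28956977 327.19844473] [ 1.57362670e+00 -1.28143587e+01  9.75962080e+01  2.78391233e-03
  9.48959898e+01 -2.05436063e+01] -0.19066389792510144
[array([279.15386679, 173.42213568]), array([276.20350918, 149.70206715])]
red 62 278.67274305555554 174.47743055555554 [473.9242489  203.41638519  50.        ]
red 5 281.6938775510204 143.0 [441.40841728 366.02435063  48.        ]
[array([234.1980799 , 238.36961803]), array([196.41686494, 252.86855125])]
red 47 232.14319667260844 237.6280451574569 [476.64367028 215.44793727  50.        ]
red 86 195.84485868911605 252.70695530166367 [429.08010216 326.79505642  48.        ]
```

View pics/c5.png

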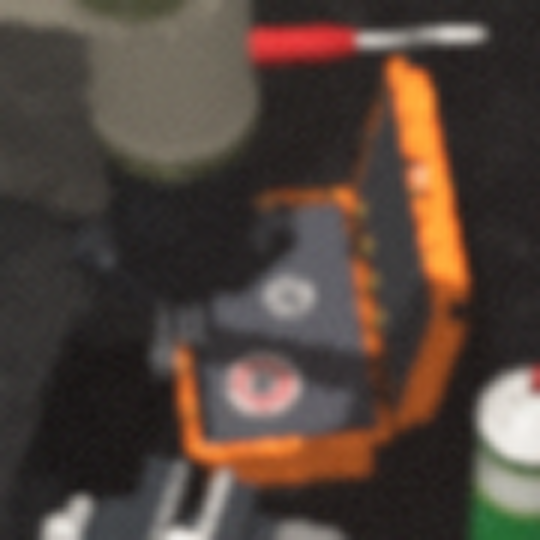

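The bearing sits flat in the pocket at crop (263,384), matching the predicted (265,387), and the seat contact came at the expected height. Next I go behind the lid with the fingers shut.

>>> apply_moves(angular=[[0,0,0],[0,0,0],[0,0,0],[0,0,0],[0,0,0],[0,0,0],[0,0,0],[0,0,0],[0,0,0],[0,0,0]], travel=[[0.448,0.8,0],[0.448,0.8,0],[0.448,0.8,0],[0.448,0.8,0],[0.448,0.8,0],[0.448,0.8,0],[0.448,0.8,0],[0.448,0.8,0],[0,0,0],[0,0,0]], jaw=[0,0,0,0,0,0,0,0,0,0])

```text
time: 16.98
tool_pos: [617.3, 321.7, 323.4]
tcp_rot: [-180.0, 0.0, 112.1]
ft_force: [0.4, -0.3, 0.2]
finger_gap: 0.1
grip_force: 0.0
```

Run:
```python
from h import *
s=r.sense();print(s['tool_pos'],s['tcp_rot'],s['joint_pos'])
b=snap('top');a=snap('side')
im=b['color'].astype(int)
def org(im): return ((im[...,0]-im[...,2]>70)&(im[...,0]-im[...,1]>30)&(im[...,1]>50))
for nm,s,(y0,y1,x0,x1) in(('top',b,(180,280,150,262)),('side',a,(115,200,255,320))):
    m=org(s['color'].astype(int))[y0:y1,x0:x1];ys,xs=np.nonzero(m);print(nm,len(xs),xs.min()+x0,xs.max()+x0,ys.min()+y0,ys.max()+y0)
cv2.imwrite('pics/c6.png',cv2.resize(a['color'][60:210,180:380],None,fx=4,fy=4,interpolation=cv2.INTER_CUBIC)[:,:,::-1])
```

```text
[617.32246493 321.71925896 323.38584744] [-1.79972273e+02  5.23995114e-03  1.12141509e+02] [ 2.33107685e+01  2.18874942e+01  6.14942979e+01 -4.70467050e-03
  9.66460363e+01  1.16871776e+00]
top 829 162 257 186 259
side 830 262 313 115 190
```

View pics/c6.png

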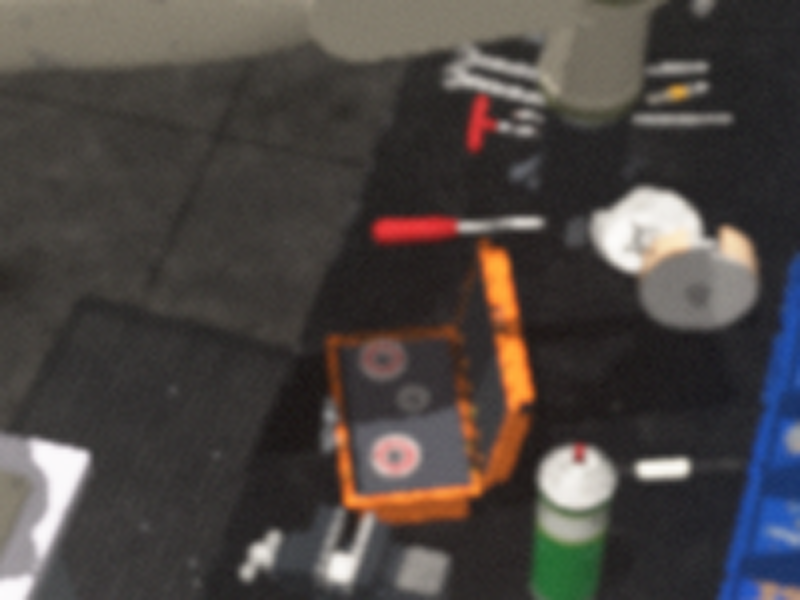

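The side view shows the bearing home at (395,455), the lid open, and a clear space behind the lid. I can descend there.

>>> apply_moves(angular=[[0,0,0],[0,0,0],[0,0,0],[0,0,0],[0,0,0],[0,0,0],[0,0,0]], travel=[[0,0,-0.8],[0,0,-0.8],[0,0,-0.8],[0,0,-0.8],[0,0,-0.8],[0,0,0],[0,0,0]], jaw=[0,0,0,0,0,0,0])

```text
time: 17.95
tool_pos: [618.4, 321.2, 165.4]
tcp_rot: [179.9, -0.0, 112.1]
ft_force: [0.0, 0.5, -0.0]
finger_gap: 0.4
grip_force: 0.0
```

>>> apply_moves(angular=[[0,0,0],[0,0,0],[0,0,0],[0,0,0],[0,0,0],[0,0,0]], travel=[[-0.232,-0.094,-0.12],[-0.232,-0.094,0],[-0.14,-0.056,0],[-0.14,-0.056,0],[-0.14,-0.056,0],[0,0,0]], jaw=[0,0,0,0,0,0])

```text
time: 18.7
tool_pos: [585.6, 308.4, 165.1]
tcp_rot: [179.4, -0.0, 112.1]
ft_force: [3.6, 1.3, 13.6]
finger_gap: -0.2
grip_force: 0.0
```

>>> apply_moves(angular=[[0,0,0],[0,0,0],[0,0,0],[0,0,0]], travel=[[-0.093,-0.038,0],[-0.093,-0.038,0],[-0.093,-0.038,0],[-0.093,-0.038,0]], jaw=[0,0,0,0])

```text
time: 19.2
tool_pos: [567.4, 300.9, 159.1]
tcp_rot: [180.0, -0.0, 112.1]
ft_force: [1.2, 0.7, 1.8]
finger_gap: 0.2
grip_force: 0.0
```

```bash
cat > lid.py <<'E'
from h import *
def org(im): return ((im[...,0]-im[...,2]>70)&(im[...,0]-im[...,1]>30)&(im[...,1]>50))
def lid(b=None):
    # topmost orange extents in both views
    out=[]
    for n,(y0,y1,x0,x1) in(('top',(180,280,150,262)),('side',(115,200,250,325))):
        s=r.snapshot(n);m=org(s['color'].astype(int))[y0:y1,x0:x1];ys,xs=np.nonzero(m)
        out.append((n,len(xs),xs.min()+x0,xs.max()+x0,ys.min()+y0,ys.max()+y0))
    s=r.sense();p=s['tool_pos'];d=p[:2]-[465.6,259.3];c,sn=np.cos(np.radians(22.04)),np.sin(np.radians(22.04))
    print(out,'local',(c*d[0]+sn*d[1]).round(1),(c*d[1]-sn*d[0]).round(1),'z',p[2].round(1),'F',s['ft_force'].round(1),s['time'])
E
python3 -c "from lid import *;lid()"
```

```text
[('top', 882, np.int64(166), np.int64(257), np.int64(199), np.int64(258)), ('side', 810, np.int64(262), np.int64(324), np.int64(115), np.int64(190))] local 109.4 0.4 z 158.2 F [1.1 0.3 0.7] 19.3
```

>>> apply_moves(angular=[[0,0,0],[0,0,0],[0,0,0],[0,0,0]], travel=[[-0.093,-0.038,0],[-0.093,-0.038,0],[-0.093,-0.038,0],[-0.093,-0.038,0]], jaw=[0,0,0,0])

```text
time: 19.8
tool_pos: [552.3, 294.8, 158.3]
tcp_rot: [-180.0, -0.0, 112.1]
ft_force: [0.5, 0.2, 0.2]
finger_gap: -0.1
grip_force: 0.0
```

>>> apply_moves(angular=[[0,0,0],[0,0,0],[0,0,0],[0,0,0]], travel=[[-0.093,-0.038,0],[-0.093,-0.038,0],[-0.093,-0.038,0],[-0.093,-0.038,0]], jaw=[0,0,0,0])

```text
time: 20.3
tool_pos: [537.5, 288.7, 158.5]
tcp_rot: [-180.0, -0.0, 112.1]
ft_force: [0.1, -0.2, 0.3]
finger_gap: 0.2
grip_force: 0.0
```

```bash
python3 -c "from lid import *;lid()"
```

```text
[('top', 1211, np.int64(170), np.int64(257), np.int64(201), np.int64(263)), ('side', 935, np.int64(262), np.int64(324), np.int64(115), np.int64(190))] local 77.5 0.3 z 158.4 F [ 0.1 -0.1  0.9] 20.4
```

>>> apply_moves(angular=[[0,0,0],[0,0,0],[0,0,0]], travel=[[-0.093,-0.038,0],[-0.093,-0.038,0],[-0.093,-0.038,0]], jaw=[0,0,0])

```text
time: 20.78
tool_pos: [526.3, 284.2, 158.5]
tcp_rot: [-180.0, -0.0, 112.1]
ft_force: [0.4, 0.1, -0.7]
finger_gap: 0.2
grip_force: 0.0
```

```bash
python3 -c "
from lid import *;lid()
for t in(1.75,1.5,1.2,1,.8,.5,0):
    o=[]
    for n in('side','top'):
        s=r.snapshot(n)
        for y in(-105,105):
            x=66-130*np.cos(t)+27*np.sin(t);z=53+130*np.sin(t)+27*np.cos(t)
            c,sn=np.cos(np.radians(22.04)),np.sin(np.radians(22.04))
            o.append(proj(s,[465.6+c*x-sn*y,259.3+sn*x+c*y,z]).round(0))
    print(t,o)
"
```

```text
[('top', 1341, np.int64(171), np.int64(257), np.int64(202), np.int64(269)), ('side', 967, np.int64(262), np.int64(324), np.int64(115), np.int64(190))] local 65.5 0.2 z 158.5 F [ 1.1 -0.2 -0.1] 20.875
1.75 [array([313., 163.]), array([306., 121.]), array([231., 186.]), array([162., 213.])]
1.5 [array([305., 163.]), array([298., 121.]), array([235., 196.]), array([165., 223.])]
1.2 [array([295., 164.]), array([288., 122.]), array([240., 209.]), array([169., 236.])]
1 [array([288., 165.]), array([282., 123.]), array([243., 218.]), array([173., 245.])]
0.8 [array([282., 168.]), array([276., 126.]), array([247., 226.]), array([177., 253.])]
0.5 [array([274., 172.]), array([269., 131.]), array([251., 237.]), array([183., 263.])]
0 [array([267., 182.]), array([262., 141.]), array([256., 247.]), array([191., 273.])]
```

>>> apply_moves(angular=[[0,0,0],[0,0,0],[0,0,0]], travel=[[-0.093,-0.038,0],[-0.093,-0.038,0],[0,0,0]], jaw=[0,0,0])

```text
time: 21.95
tool_pos: [518.9, 281.1, 158.5]
tcp_rot: [-180.0, -0.0, 112.1]
ft_force: [0.3, 1.0, 0.0]
finger_gap: -0.1
grip_force: 0.0
```

```bash
python3 -c "from lid import *;lid()"
```

```text
[('top', 1776, np.int64(174), np.int64(257), np.int64(202), np.int64(273)), ('side', 1265, np.int64(262), np.int64(324), np.int64(115), np.int64(190))] local 57.9 0.2 z 158.6 F [-0.3 -0.2  0.1] 22.05
```

>>> apply_moves(angular=[[0,0,0],[0,0,0],[0,0,0]], travel=[[0,0,0],[0,0,0],[0,0,0]], jaw=[0,0,0])

```text
time: 22.42
tool_pos: [519.3, 281.2, 158.5]
tcp_rot: [-180.0, 0.0, 112.1]
ft_force: [0.0, -0.3, 0.5]
finger_gap: -0.1
grip_force: 0.0
```

```bash
python3 -c "from lid import *;lid()"
```

```text
[('top', 2142, np.int64(175), np.int64(257), np.int64(203), np.int64(273)), ('side', 1502, np.int64(262), np.int64(324), np.int64(115), np.int64(190))] local 58.0 0.2 z 158.5 F [-0.1 -0.3  0.9] 22.525
```

>>> apply_moves(angular=[[0,0,0],[0,0,0],[0,0,0],[0,0,0],[0,0,0],[0,0,0],[0,0,0],[0,0,0],[0,0,0],[0,0,0],[0,0,0],[0,0,0],[0,0,0],[0,0,0],[0,0,0],[0,0,0]], travel=[[0,0,0],[0,0,0],[0,0,0],[0,0,0],[0,0,0],[0,0,0],[0,0,0],[0,0,0],[0,0,0],[0,0,0],[0,0,0],[0,0,0],[0,0,0],[0,0,0],[0,0,0],[0,0,0]], jaw=[0,0,0,0,0,0,0,0,0,0,0,0,0,0,0,0])

```text
time: 24.52
tool_pos: [519.2, 281.2, 158.5]
tcp_rot: [-180.0, -0.0, 112.1]
ft_force: [0.1, 0.2, 0.1]
finger_gap: 0.1
grip_force: 0.0
```

```bash
python3 -c "from lid import *;lid();lid()"
```

```text
[('top', 2497, np.int64(176), np.int64(257), np.int64(207), np.int64(273)), ('side', 1693, np.int64(262), np.int64(324), np.int64(115), np.int64(190))] local 57.9 0.2 z 158.5 F [-0.3 -0.3  0.5] 24.625
[('top', 2499, np.int64(176), np.int64(257), np.int64(207), np.int64(273)), ('side', 1693, np.int64(262), np.int64(324), np.int64(115), np.int64(190))] local 57.9 0.2 z 158.5 F [ 0.   1.  -0.6] 24.725
```

>>> apply_moves(angular=[[0,0,0],[0,0,0],[0,0,0],[0,0,0],[0,0,0],[0,0,0],[0,0,0],[0,0,0]], travel=[[-0.491,-0.199,0],[-0.491,-0.199,0],[-0.491,-0.199,0],[-0.491,-0.199,0],[-0.491,-0.199,0],[0,0,-0.3],[0,0,-0.3],[0,0,0]], jaw=[0,0,0,0,0,0,0,0])

```text
time: 25.72
tool_pos: [420.5, 241.1, 132.7]
tcp_rot: [-179.8, 0.0, 112.1]
ft_force: [-0.4, 0.3, -0.2]
finger_gap: -0.1
grip_force: 0.0
```

>>> apply_moves(angular=[[0,0,0],[0,0,0],[0,0,0],[0,0,0]], travel=[[0,0,-0.1],[0,0,-0.1],[0,0,-0.1],[0,0,0]], jaw=[0,0,0,0])

```text
time: 26.22
tool_pos: [420.8, 241.3, 122.1]
tcp_rot: [-180.0, 0.0, 112.1]
ft_force: [0.4, 0.7, 0.1]
finger_gap: 0.0
grip_force: 0.0
```

```bash
python3 -c "from lid import *;lid()"
```

```text
[('top', 1245, np.int64(192), np.int64(257), np.int64(207), np.int64(273)), ('side', 1509, np.int64(262), np.int64(324), np.int64(115), np.int64(190))] local -48.0 0.2 z 122.5 F [-0.  -0.8 -0.7] 26.325
```

>>> apply_moves(angular=[[0,0,0],[0,0,0],[0,0,0]], travel=[[0,0,-0.05],[0,0,-0.05],[0,0,0]], jaw=[0,0,0])

```text
time: 26.7
tool_pos: [420.9, 241.4, 118.3]
tcp_rot: [-180.0, 0.0, 112.1]
ft_force: [0.5, 0.8, -0.3]
finger_gap: 0.0
grip_force: 0.0
```

>>> apply_moves(angular=[[0,0,0],[0,0,0],[0,0,0]], travel=[[0,0,-0.05],[0,0,-0.05],[0,0,0]], jaw=[0,0,0])

```text
time: 27.08
tool_pos: [420.8, 241.3, 114.2]
tcp_rot: [-180.0, 0.0, 112.1]
ft_force: [0.1, -0.8, -0.6]
finger_gap: -0.1
grip_force: 0.0
```

>>> apply_moves(angular=[[0,0,0],[0,0,0]], travel=[[0,0,-0.05],[0,0,0]], jaw=[0,0])

```text
time: 27.32
tool_pos: [420.9, 241.4, 112.3]
tcp_rot: [-180.0, 0.0, 112.1]
ft_force: [-0.4, 1.0, 0.0]
finger_gap: 0.1
grip_force: 0.0
```

>>> apply_moves(angular=[[0,0,0],[0,0,0]], travel=[[0,0,-0.04],[0,0,0]], jaw=[0,0])

```text
time: 27.58
tool_pos: [420.9, 241.4, 110.9]
tcp_rot: [-180.0, 0.0, 112.1]
ft_force: [-1.5, -0.6, 2.5]
finger_gap: -0.2
grip_force: 1.0
```

>>> apply_moves(angular=[[0,0,0],[0,0,0]], travel=[[0,0,-0.03],[0,0,0]], jaw=[0,0])

```text
time: 27.82
tool_pos: [421.0, 241.4, 109.5]
tcp_rot: [180.0, -0.0, 112.1]
ft_force: [0.7, -0.5, 0.1]
finger_gap: 0.0
grip_force: 0.0
```

>>> apply_moves(angular=[[0,0,0],[0,0,0]], travel=[[0,0,-0.025],[0,0,0]], jaw=[0,0])

```text
time: 28.08
tool_pos: [421.0, 241.4, 108.6]
tcp_rot: [-180.0, 0.0, 112.1]
ft_force: [0.1, -0.7, 0.5]
finger_gap: 0.4
grip_force: 0.0
```

>>> apply_moves(angular=[[0,0,0],[0,0,0]], travel=[[0,0,-0.02],[0,0,0]], jaw=[0,0])

```text
time: 28.32
tool_pos: [421.1, 241.5, 108.3]
tcp_rot: [180.0, -0.0, 112.1]
ft_force: [-1.5, -0.6, 4.8]
finger_gap: 0.1
grip_force: 2.3
```

>>> apply_moves(angular=[[0,0,0],[0,0,0]], travel=[[0,0,-0.02],[0,0,0]], jaw=[0,0])

```text
time: 28.58
tool_pos: [421.2, 241.5, 108.1]
tcp_rot: [180.0, 0.0, 112.1]
ft_force: [-5.6, -1.9, 11.1]
finger_gap: -0.0
grip_force: 5.4
```

>>> apply_moves(angular=[[0,0,0],[0,0,0]], travel=[[0,0,-0.02],[0,0,0]], jaw=[0,0])

```text
time: 28.82
tool_pos: [421.1, 241.5, 107.8]
tcp_rot: [180.0, 0.0, 112.1]
ft_force: [-7.7, -3.5, 16.5]
finger_gap: -0.2
grip_force: 7.7
```

>>> apply_moves(angular=[[0,0,0],[0,0,0]], travel=[[-0.02,-0.008,0],[0,0,0]], jaw=[0,0])

```text
time: 29.08
tool_pos: [421.0, 241.5, 108.0]
tcp_rot: [179.9, 0.0, 112.1]
ft_force: [-3.2, -3.3, 14.0]
finger_gap: -0.0
grip_force: 6.5
```

>>> apply_moves(angular=[[0,0,0],[0,0,0]], travel=[[0,0,-0.01],[0,0,0]], jaw=[0,0])

```text
time: 29.32
tool_pos: [421.0, 241.4, 107.8]
tcp_rot: [179.9, 0.0, 112.1]
ft_force: [-4.6, -3.0, 15.9]
finger_gap: 0.5
grip_force: 7.6
```

>>> apply_moves(angular=[[0,0,0],[0,0,0]], travel=[[-0.01,-0.01,-0.01],[0,0,0]], jaw=[0,0])

```text
time: 29.58
tool_pos: [420.9, 241.4, 107.7]
tcp_rot: [179.8, -0.0, 112.1]
ft_force: [-4.1, -1.7, 16.0]
finger_gap: 0.3
grip_force: 7.8
```

>>> apply_moves(angular=[[0,0,0],[0,0,0]], travel=[[0,0,-0.01],[0,0,0]], jaw=[0,0])

```text
time: 29.82
tool_pos: [420.9, 241.4, 107.5]
tcp_rot: [179.8, -0.0, 112.1]
ft_force: [-5.8, -1.3, 17.6]
finger_gap: -0.1
grip_force: 8.9
```

>>> apply_moves(angular=[[0,0,0],[0,0,0]], travel=[[0,0,-0.01],[0,0,0]], jaw=[0,0])

```text
time: 30.08
tool_pos: [420.9, 241.4, 107.3]
tcp_rot: [179.8, -0.0, 112.1]
ft_force: [-6.3, -2.6, 20.2]
finger_gap: 0.5
grip_force: 10.0
```

>>> apply_moves(angular=[[0,0,0],[0,0,0]], travel=[[-0.01,0,-0.008],[0,0,0]], jaw=[0,0])

```text
time: 30.32
tool_pos: [420.9, 241.4, 107.2]
tcp_rot: [179.8, -0.0, 112.1]
ft_force: [-5.6, -2.8, 21.6]
finger_gap: 0.3
grip_force: 10.3
```

>>> apply_moves(angular=[[0,0,0],[0,0,0]], travel=[[0,0,-0.008],[0,0,0]], jaw=[0,0])

```text
time: 30.58
tool_pos: [420.9, 241.4, 107.2]
tcp_rot: [179.8, 0.0, 112.1]
ft_force: [-7.4, -3.3, 24.0]
finger_gap: -0.1
grip_force: 11.7
```

>>> apply_moves(angular=[[0,0,0],[0,0,0]], travel=[[-0.03,-0.012,0],[0,0,0]], jaw=[0,0])

```text
time: 30.82
tool_pos: [420.7, 241.3, 107.4]
tcp_rot: [179.6, -0.0, 112.1]
ft_force: [-2.0, -0.7, 18.7]
finger_gap: -0.0
grip_force: 9.4
```

```bash
python3 -c "
from lid import *;lid()
for i in range(4): print(r.sense()['ft_force'].round(2)); snap('side')
print(r.sense()['tool_pos'])"
```

```text
[('top', 1187, np.int64(192), np.int64(257), np.int64(207), np.int64(273)), ('side', 1466, np.int64(263), np.int64(324), np.int64(115), np.int64(190))] local -48.4 0.2 z 107.4 F [-1.6 -0.8 19.2] 30.925
[-1.59 -0.83 19.19]
[-1.57 -0.37 19.19]
[-2.39 -2.   18.7 ]
[-1.85 -1.3  19.1 ]
[420.72849073 241.30173487 107.41097438]
```

>>> apply_moves(angular=[[0,0,0],[0,0,0]], travel=[[0,0,-0.015],[0,0,0]], jaw=[0,0])

```text
time: 31.38
tool_pos: [420.7, 241.3, 107.2]
tcp_rot: [179.7, -0.0, 112.1]
ft_force: [-3.6, -2.0, 22.9]
finger_gap: 0.4
grip_force: 11.4
```

>>> apply_moves(angular=[[0,0,0],[0,0,0]], travel=[[0,0,-0.01],[0,0,0]], jaw=[0,0])

```text
time: 31.62
tool_pos: [420.7, 241.3, 107.1]
tcp_rot: [179.7, -0.0, 112.1]
ft_force: [-6.1, -3.8, 26.0]
finger_gap: 0.3
grip_force: 13.1
```

>>> apply_moves(angular=[[0,0,0],[0,0,0]], travel=[[0,0,0.05],[0,0,0]], jaw=[0,0])

```text
time: 31.88
tool_pos: [420.7, 241.3, 107.9]
tcp_rot: [179.6, -0.0, 112.1]
ft_force: [1.3, 0.5, 13.5]
finger_gap: -0.1
grip_force: 6.8
```

>>> apply_moves(angular=[[0,0,0],[0,0,0]], travel=[[0,0,0.03],[0,0,0]], jaw=[0,0])

```text
time: 32.12
tool_pos: [420.3, 241.1, 108.2]
tcp_rot: [179.7, -0.0, 112.1]
ft_force: [3.7, 1.0, 9.1]
finger_gap: 0.1
grip_force: 4.2
```

>>> apply_moves(angular=[[0,0,0],[0,0,0]], travel=[[0,0,0.03],[0,0,0]], jaw=[0,0])

```text
time: 32.38
tool_pos: [419.2, 240.6, 108.3]
tcp_rot: [179.9, -0.0, 112.1]
ft_force: [3.2, 1.4, 5.9]
finger_gap: -0.1
grip_force: 3.3
```

>>> apply_moves(angular=[[0,0,0],[0,0,0]], travel=[[0,0,0.03],[0,0,0]], jaw=[0,0])

```text
time: 32.62
tool_pos: [418.0, 240.1, 108.5]
tcp_rot: [-180.0, 0.0, 112.1]
ft_force: [0.9, 0.6, 3.8]
finger_gap: 0.1
grip_force: 2.0
```

>>> apply_moves(angular=[[0,0,0],[0,0,0],[0,0,0],[0,0,0],[0,0,0],[0,0,0]], travel=[[0,0,0.1],[-0.155,-0.063,0],[0,0,-0.05],[0,0,-0.05],[0,0,0],[0,0,0]], jaw=[0,0,0,0,0,0])

```text
time: 33.38
tool_pos: [411.7, 237.6, 108.7]
tcp_rot: [-180.0, 0.0, 112.1]
ft_force: [-3.4, -2.6, 5.4]
finger_gap: -0.0
grip_force: 2.6
```

>>> apply_moves(angular=[[0,0,0],[0,0,0]], travel=[[0,0,-0.03],[0,0,0]], jaw=[0,0])

```text
time: 33.62
tool_pos: [411.8, 237.6, 108.3]
tcp_rot: [-180.0, 0.0, 112.1]
ft_force: [-7.9, -4.0, 14.4]
finger_gap: -0.2
grip_force: 6.8
```

>>> apply_moves(angular=[[0,0,0],[0,0,0]], travel=[[0,0,-0.03],[0,0,0]], jaw=[0,0])

```text
time: 33.88
tool_pos: [411.7, 237.6, 107.6]
tcp_rot: [-179.9, 0.0, 112.1]
ft_force: [-9.4, -4.2, 20.0]
finger_gap: 0.1
grip_force: 9.9
```

>>> apply_moves(angular=[[0,0,0],[0,0,0]], travel=[[-0.05,-0.02,0],[0,0,0]], jaw=[0,0])

```text
time: 34.12
tool_pos: [411.5, 237.5, 108.2]
tcp_rot: [179.8, -0.0, 112.1]
ft_force: [-2.9, -0.6, 13.4]
finger_gap: 0.1
grip_force: 6.9
```

>>> apply_moves(angular=[[0,0,0],[0,0,0]], travel=[[-0.01,-0.004,-0.015],[0,0,0]], jaw=[0,0])

```text
time: 34.38
tool_pos: [411.4, 237.5, 108.0]
tcp_rot: [179.8, -0.0, 112.1]
ft_force: [-2.4, -1.2, 15.1]
finger_gap: 0.0
grip_force: 7.6
```

>>> apply_moves(angular=[[0,0,0],[0,0,0]], travel=[[-0.01,-0.004,-0.015],[0,0,0]], jaw=[0,0])

```text
time: 34.62
tool_pos: [411.4, 237.4, 107.7]
tcp_rot: [179.7, -0.0, 112.1]
ft_force: [-2.7, -2.3, 16.8]
finger_gap: 0.1
grip_force: 8.6
```

>>> apply_moves(angular=[[0,0,0],[0,0,0]], travel=[[0,0,-0.015],[0,0,0]], jaw=[0,0])

```text
time: 34.88
tool_pos: [411.3, 237.5, 107.5]
tcp_rot: [179.7, -0.0, 112.1]
ft_force: [-4.0, -2.5, 21.1]
finger_gap: -0.4
grip_force: 10.5
```

>>> apply_moves(angular=[[0,0,0],[0,0,0]], travel=[[-0.01,-0.004,-0.015],[0,0,0]], jaw=[0,0])

```text
time: 35.12
tool_pos: [411.3, 237.5, 107.4]
tcp_rot: [179.7, 0.0, 112.1]
ft_force: [-4.3, -2.6, 24.0]
finger_gap: 0.1
grip_force: 12.0
```

>>> apply_moves(angular=[[0,0,0],[0,0,0]], travel=[[-0.01,-0.004,-0.01],[0,0,0]], jaw=[0,0])

```text
time: 35.38
tool_pos: [411.3, 237.5, 107.4]
tcp_rot: [179.6, -0.0, 112.1]
ft_force: [-3.7, -1.8, 24.9]
finger_gap: -0.4
grip_force: 12.7
```

>>> apply_moves(angular=[[0,0,0],[0,0,0],[0,0,0],[0,0,0],[0,0,0],[0,0,0],[0,0,0],[0,0,0],[0,0,0],[0,0,0],[0,0,0],[0,0,0],[0,0,0]], travel=[[0.05,0.02,0.03],[0.03,0.012,0.03],[0,0,0.3],[0,0,0],[0,0,0],[0,0,0],[0,0,0],[0,0,0],[0,0,0],[0,0,-0.1],[0,0,-0.1],[0,0,-0.03],[0,0,0]], jaw=[0,0,0,0,0,0,0,0,0,0,0,0,0])

```text
time: 37.0
tool_pos: [411.5, 237.5, 108.7]
tcp_rot: [-180.0, 0.0, 112.1]
ft_force: [-1.4, -1.2, 3.3]
finger_gap: 0.1
grip_force: 1.6
```

>>> apply_moves(angular=[[0,0,0],[0,0,0]], travel=[[0,0,-0.015],[0,0,0]], jaw=[0,0])

```text
time: 37.25
tool_pos: [411.5, 237.5, 108.6]
tcp_rot: [-180.0, 0.0, 112.1]
ft_force: [-4.0, -3.4, 7.5]
finger_gap: 0.2
grip_force: 4.1
```

>>> apply_moves(angular=[[0,0,0],[0,0,0]], travel=[[0,0,-0.015],[0,0,0]], jaw=[0,0])

```text
time: 37.5
tool_pos: [411.5, 237.5, 108.4]
tcp_rot: [-180.0, 0.0, 112.1]
ft_force: [-6.8, -2.3, 12.6]
finger_gap: -0.1
grip_force: 6.2
```

>>> apply_moves(angular=[[0,0,0],[0,0,0],[0,0,0],[0,0,0],[0,0,0],[0,0,0],[0,0,0],[0,0,0],[0,0,0],[0,0,0],[0,0,0],[0,0,0]], travel=[[0,0,0.08],[0,0,0.6],[0,0,0.9],[0,0,0.9],[0,0,0.9],[0,-0.9,0.8],[0,-0.9,0],[0,-0.9,0],[0,-0.9,0],[0,-0.9,0],[0,0,0],[0,0,0]], jaw=[0,0,0,0,0,0,0,0,0,0,0,0])

```text
time: 39.0
tool_pos: [411.6, 57.8, 274.6]
tcp_rot: [180.0, -0.0, 112.1]
ft_force: [0.4, 0.1, 0.2]
finger_gap: -0.4
grip_force: 0.0
```

Run:
```python
from h import *
print(r.sense()['tool_pos'],r.sense()['ft_force'])
A=[np.mean([snap(n)['color'].astype(float) for _ in range(8)],0) for n in('side','top')]
c=[cv2.resize(A[0][130:195,250:300],None,fx=7,fy=7,interpolation=cv2.INTER_CUBIC),cv2.resize(A[1][200:280,165:265],None,fx=4.4,fy=5.6875,interpolation=cv2.INTER_CUBIC)]
print([x.shape for x in c])
h=455;c=[cv2.resize(x,(x.shape[1],h)) for x in c]
cv2.imwrite('pics/f.png',np.clip(np.hstack(c),0,255).astype(np.uint8)[:,:,::-1])
```

```text
[411.64802228  57.8379179  274.56147678] [0.41128229 0.12800088 0.15979806]
[(455, 350, 3), (455, 440, 3)]
```

View pics/f.png

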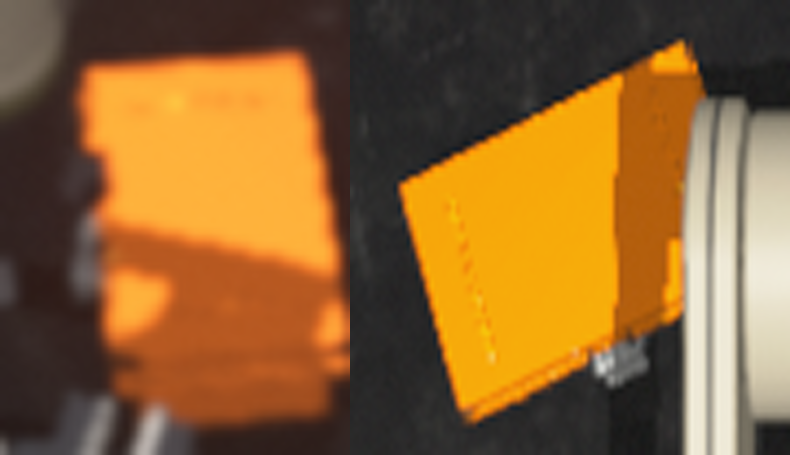

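The last picture shows the lid flat down on the case, with the steel catch at (615,360) against its front. When I re-touched the lid, it stayed at its pressed height instead of springing back to ajar, and I had pressed past the catch's 22 N upper limit.

```bash
python3 -c "
from bench import r
print(r.hand_in())"
```

```text
the job is handed in; nothing more can be done
None
```

I handed the job in at about 40 s of 72 s: the bearing is in its pocket, and the lid fell shut under its own weight and was pressed down. The catch looks snapped, judging by touch and the last picture; the cameras are too coarse to confirm it, and the hand-in gave no verdict.

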